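# Roll a capacitor up the test cradle and start the test

## Task

Push the blue capacitor slowly up the white ramp with the fingers and over the crest, so that it comes to rest in the seat against the brass stop; keep the fingers behind it so that it never rolls freely down or up the ramp, and do not lift or carry it. Then press the green button on the grey tester fully down to start the test and let go, leaving the other things on the bench where they are.

Things in the scene. Friction and masses are not known exactly. Their poses are not given: they have to be found in the camera images.
- cradle: fixed test cradle: white ramp channel 248 mm long, 88 mm wide inside; aluminium side rails stand 6 mm above its floor all along. Origin on the table surface; x is level and points up the ramp, y across, z up. Along x: end lip -140 to -132 mm, top 18 mm above the table; flat floor -132 to -60 mm, 12 mm above the table; 9 degree ramp -60 to +60 mm; seat +60 to +100 mm
- crest (a point): middle of the crest at the top of the ramp, on the floor of the channel, 60 mm along the cradle's x from its origin, 31 mm above the table. Left alone on the smooth ramp the capacitor rolls down; with its axis more than about 4 mm beyond the crest it rolls by itself to the stop and stays
- capacitor: the blue can capacitor with a white stripe, a cylinder 50 mm in diameter and 80 mm long, about 0.2 kg, lying across the ramp on the loading floor, free to roll. Origin at its centre; its y axis is the cylinder's axis, which lies along the cradle's y axis to begin with; x and z turn as it rolls
- seat (a point): where the capacitor's centre lies when it rests in the seat against the brass stop: 75 mm along the cradle's x from its origin, 54 mm above the table. The seat floor falls 8 degrees from the crest to the upright brass stop, whose face is 25 mm beyond this point and whose top is 66 mm above the table
- test_button_top (a point): centre of the top of the tester's green push button, 28 mm across, 68 mm above the table; pressed straight down, it travels 6 mm and takes about 5 N to push fully down. It stands on the fixed grey tester box, 150 x 110 x 50 mm, with a green display; the tester stands to the left or the right of the cradle
- test_button (a joint): travel of the green button: 0 up, 0.006 m fully down; springs back when let go
- spare_cap: black spare capacitor can standing upright, 34 mm across, 50 mm tall; a bystander to leave alone; origin at its underside
- screwdriver: loose red-handled screwdriver, 170 mm long; a bystander to leave alone; origin at its underside
- solder_reel: white reel of solder, 56 mm across, 36 mm tall; a bystander to leave alone; origin at its underside
- heat_sink: black finned heat sink, 60 x 50 x 30 mm; a bystander to leave alone; origin at its underside
- pcb: small loose green circuit board, 100 x 70 mm; a bystander to leave alone; origin at its underside
- transformer: dark steel and yellow transformer, 60 x 70 x 45 mm; a bystander to leave alone; origin at its underside
Mind the look-alikes: they are no part of the job. What is shaped like the capacitor but red is not meant. What is shaped like the part that bears test_button_top but purple is not meant.

How it is judged (in metres and radians):
On the way, in this order (a step that is already met when the one before it is completed fails the run):
1. the capacitor rests in the seat against the brass stop (distance between capacitor and seat below 0.006 m and linear speed of capacitor below 0.02 m/s), for 0.3 s.
2. the green button is pressed fully down (all of step 1 and value of joint test_button above 0.005 m), for 0.05 s.
At the end, for the whole second after the job is handed in: the capacitor lies at rest across the seat against the brass stop (centre within 6 mm of the seat point, axis within 7 degrees of straight across), the green button has been pressed at least 5 mm down after that and has sprung back (less than 1.5 mm down) (all of step 1 and angle between the y axis of capacitor and the y axis of cradle, either way round below 0.12 rad and value of joint test_button below 0.0015 m); the robot touches nothing.
It fails at once if the capacitor rolls freely on the ramp: faster than 0.2 m/s with nothing of the robot touching it (x of capacitor in the frame of cradle between -0.055 and 0.05 m and linear speed of capacitor above 0.2 m/s and contact force between each of the fingers, the arm and capacitor below 0.02 N).
It fails at once if the capacitor is lifted more than about 12 mm off the ramp ((x of capacitor in the frame of cradle below -0.045 m and z of capacitor in the frame of cradle above 0.052 m) or (x of capacitor in the frame of cradle below 0.01 m and z of capacitor in the frame of cradle above 0.061 m) or z of capacitor in the frame of cradle above 0.07 m).
It fails at once if the capacitor leaves the cradle (z of capacitor in the frame of cradle below 0.028 m or y of capacitor in the frame of cradle above 0.03 m or y of capacitor in the frame of cradle below -0.03 m).
It fails at once if the button is pressed before the capacitor is in its seat (value of joint test_button above 0.003 m and distance between capacitor and seat above 0.008 m).
It fails at once if a bystander is moved more than 25 mm (distance of any of spare_cap, screwdriver, solder_reel, heat_sink, pcb, transformer from where it was at the start of the episode above 0.025 m).
It also fails if it takes over 48 s, if anything falls off the work surface, if the arm or the gripper's body presses on something with over 40 N, if the wrist force passes 120 N, or if a joint passes its speed limit or range.

## Robot

A 6-joint arm with a two-finger parallel gripper is mounted at the origin on the work surface. World frame = base frame: x ahead of the robot, y to its left, z up, the work surface at z = 0. Lengths are in m, angles in degrees, forces in N, time in s.
With the tool pointing down it reaches from about 0.375 to 0.9 m from the base axis. Payload 3.1 kg.
Tool frame: the origin (TCP) lies at the very end of the fingers, on their centre line; the grasp point (between the pads) lies 19 mm behind it; z points along the fingers, x is the direction in which the jaws open and shut, and the axes are right-handed (so a half turn about z gives the same grasp; the last joint's range is limited). The gripper opens to 87 mm and grips with 3 to 60 N. Pads are 19 mm wide; open, the fingers measure 117 mm over their backs; the gripper's body (75 mm by 190 mm) begins 51 mm behind the grasp point.
Start: joints at [57.038, 30.224, 82.088, -0, 67.689, -10.227], TCP at [0.242, 0.576, 0.223] pointing down, gripper open.
Joint ranges: [-176.69, 176.69], [-43.24, 126.21], [12.49, 139.97], [-82, 262], [0, 151.66], [-163.58, 163.58]. Speed limits (degrees/s): [159.86, 159.86, 180, 180, 180, 180].

## Interface

Orientations are given as a 3x3 rotation matrix whose columns are the frame's x, y, z axes.
In Python, from rig import read_state, capture, bot gives the robot as it stands.
- The arm moves only by the shell command python3 -m crank 'ROWS' [OPENING]. ROWS is JSON, a list of rows, each a list of 2 entries, a list of its own where there are three numbers: the shift along the tool's x, y, z in cm, then the turn, a rotation vector about the tool's x, y, z in rad. In form: [[[dx, dy, dz], [wx, wy, wz]], ...]. A call has 1 to 12 rows; each row shifts and turns the commanded pose from where the row before left it, along the tool's axes as they then stand; what a row does not reach is not made up. A row lasts 1/10 s, in which the tool goes at most 50 mm and 8.59 degrees, less where a joint would pass 70% of its speed; a pose out of reach is approached as far as the arm can. A call with a gripper value outside its range is refused whole. OPENING is the closure, from -1 (fully open) to 1 (shut), set as the call begins (- or left out, the last holds). The fingers move at their own pace and stop on an object; the grip force is fixed at half the most. Time passes only in rows, so rows that do not move let the fingers close. It gives the time, the measured TCP pose, the force and the opening at its end, in the units of the state.
- read_state(): the state, without advancing time (a new reading comes with each control period).
- capture(name): name is "scene" or "side" or "wrist"; returns a dict with "pixels" (384x512x3 uint8, red, green, blue), "camera_matrix" (3x3 intrinsics, pixels), "R" (3x3) and "t" (3): a world point X has camera coordinates R X + t. Camera axes: x right, y down, z forward; pixel columns grow to the right and rows downward; lengths in m; the calibration is good to about 2 mm. A picture is of the moment at which its call begins. There is no depth.
- bot.hand_in(): hands the job in, once; it reports no verdict.
The state is a dict: "time_s": time; "joint_positions": joint angles; "qvel": joint speeds; "tau": joint torques, N m; "position": TCP position; "tcp_rot": TCP orientation; "force": force on the tool from outside, world axes, zero at the start; "moment": the same for the moment, N m; "opening": opening from 0.0 (shut) to 1.0 (fully open).
Only numpy, scipy, OpenCV 4.12 (cv2) and the standard library are available. Lean on these libraries where they do the work, as an engineer would, in place of code of your own. Each camera call takes 0.05 s, during which the arm holds its last target.

## Working session

There is one attempt and no reset: what is moved stays moved. The work goes in short steps, Python scripts to look and compute and a shell command to move; the robot and the scene stay as the last step left them, time stands still between calls to the robot, and variables do not carry over. Pictures are saved under pics/ and viewed, and the job is handed in when it is done.

```bash
ls; mkdir -p pics; cat > h.py <<'E'
import numpy as np, cv2
from rig import read_state, capture, bot
def snap(n,f):
    c=capture(n); cv2.imwrite('pics/'+f+'.png',c['pixels'][:,:,::-1]); np.savez('pics/'+f+'.npz',**{k:np.array(c[k]) for k in('pixels','camera_matrix','R','t')}); return c
def ld(f): return dict(np.load('pics/'+f+'.npz'))
def ray(c,u,v):
    d=c['R'].T@np.linalg.solve(c['camera_matrix'],[u,v,1.]); o=-c['R'].T@c['t']; return o,d
def onz(c,u,v,z):
    o,d=ray(c,u,v); return o+d*(z-o[2])/d[2]
def proj(c,X):
    p=c['camera_matrix']@(c['R']@np.array(X)+c['t']); return p[:2]/p[2]
E
python3 - <<'E'
from h import *
for n in('scene','side','wrist'): c=snap(n,n+'0'); print(n,-c['R'].T@c['t'])
s=read_state();print({k:np.round(v,3).tolist() for k,v in s.items()})
E
```

```text
pics
scene [1.44410774 0.25030902 0.73993204]
side [ 0.24862106 -0.68792273  0.61250561]
wrist [0.1788705  0.60285713 0.38359158]
{'time_s': 0.15, 'joint_positions': [57.038, 30.267, 82.14, 0.0, 67.691, -10.227], 'qvel': [0.016, -0.141, -0.199, 0.001, -0.121, 0.084], 'tau': [0.0, -44.043, -17.684, 0.063, 0.055, -0.0], 'position': [0.241, 0.576, 0.222], 'tcp_rot': [[0.386, 0.922, -0.001], [0.922, -0.386, -0.001], [-0.002, -0.0, -1.0]], 'force': [-0.409, -0.28, -0.379], 'moment': [0.036, -0.016, -0.004], 'opening': 0.995}
```

View pics/scene0.png

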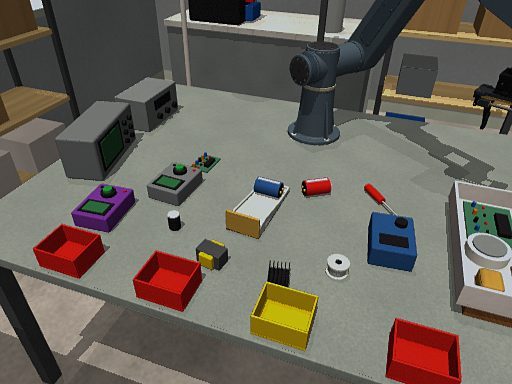

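View pics/side0.png

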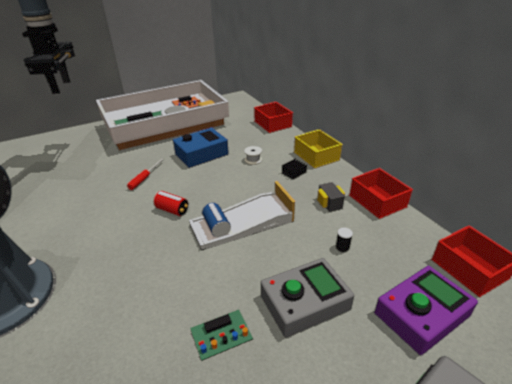

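View pics/wrist0.png

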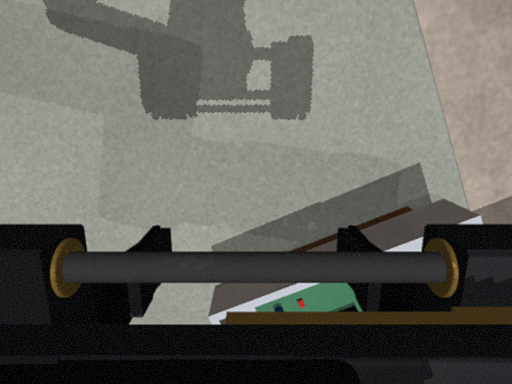

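The scene view shows the blue capacitor at (268,187), the brass stop at (242,222) and the grey tester's green button at (180,169). In the side view they are at (216,220), (285,200) and (293,288). I'll enlarge both views to measure.

```bash
python3 - <<'E'
from h import *
a=ld('scene0');b=ld('side0')
x=cv2.resize(a['pixels'][165:245,215:300],None,fx=7,fy=7,interpolation=cv2.INTER_CUBIC)
cv2.imwrite('pics/sc_crop.png',x[:,:,::-1])
x=cv2.resize(b['pixels'][175:250,180:305],None,fx=6,fy=6,interpolation=cv2.INTER_CUBIC)
cv2.imwrite('pics/si_crop.png',x[:,:,::-1])
for n,c,(u0,u1,v0,v1) in(('sc',a,(160,200,150,195)),('si',b,(275,305,270,305))):
    p=c['pixels'].astype(int); 
    m=(p[...,1]>1.8*p[...,0])&(p[...,1]>1.8*p[...,2])&(p[...,1]>60)
    mm=np.zeros_like(m);mm[v0:v1,u0:u1]=m[v0:v1,u0:u1]
    k,l,st,ce=cv2.connectedComponentsWithStats(mm.astype(np.uint8))
    for i in range(1,k):
        if st[i,4]>15: print(n,st[i],ce[i],onz(c,*ce[i],.065), onz(c,*ce[i],.068))
    # blue
    m=(p[...,2]>1.5*p[...,0])&(p[...,2]>60)
    k,l,st,ce=cv2.connectedComponentsWithStats(m.astype(np.uint8))
    for i in range(1,k):
        if st[i,4]>60: print(n,'blue',st[i],ce[i],onz(c,*ce[i],.037))
E
```

```text
sc [175 164   9   7  44] [178.81818182 166.84090909] [ 0.5140996  -0.32180267  0.065     ] [ 0.51823339 -0.31925969  0.068     ]
sc [160 176  20  11  90] [168.53333333 181.14444444] [ 0.59640254 -0.31192579  0.065     ] [ 0.6001705  -0.30942672  0.068     ]
sc blue [245   1  16  20 153] [250.          10.39215686] [-1.88417882 -0.95965782  0.037     ]
sc blue [385 112  40  10 176] [404.96022727 116.40909091] [-0.21213158  0.33970101  0.037     ]
sc blue [254 177  28  19 286] [266.79020979 186.56643357] [ 0.47940907 -0.03962739  0.037     ]
sc blue [ 369  212   48   59 1884] [391.97983015 242.75955414] [0.60450157 0.34219858 0.037     ]
si [286 280  15  14 163] [293.01840491 286.21472393] [ 0.51841907 -0.31971833  0.065     ] [ 0.51694074 -0.32173586  0.068     ]
si blue [ 173  128   55   39 1179] [202.12977099 146.91433418] [0.58778218 0.31974403 0.037     ]
si blue [214 203  14  19  71] [220.33802817 212.18309859] [ 0.50187594 -0.01727663  0.037     ]
si blue [203 205  18  25 192] [209.359375   216.48958333] [ 0.47137535 -0.0192757   0.037     ]
si blue [231 330   8  11  61] [234.49180328 335.13114754] [ 0.38405544 -0.3415897   0.037     ]
```

View pics/sc_crop.png

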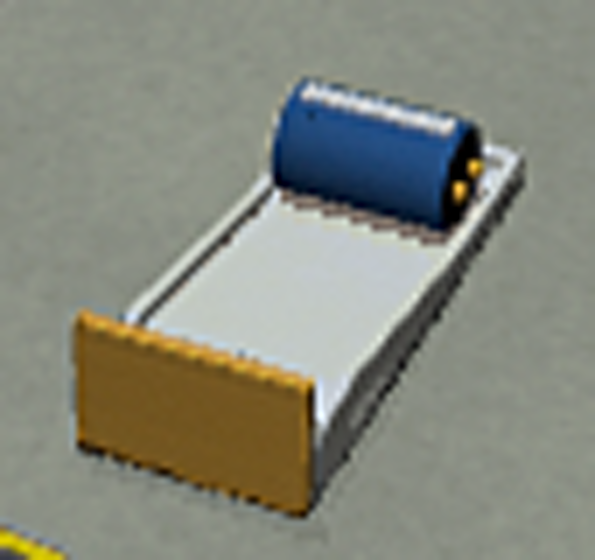

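View pics/si_crop.png

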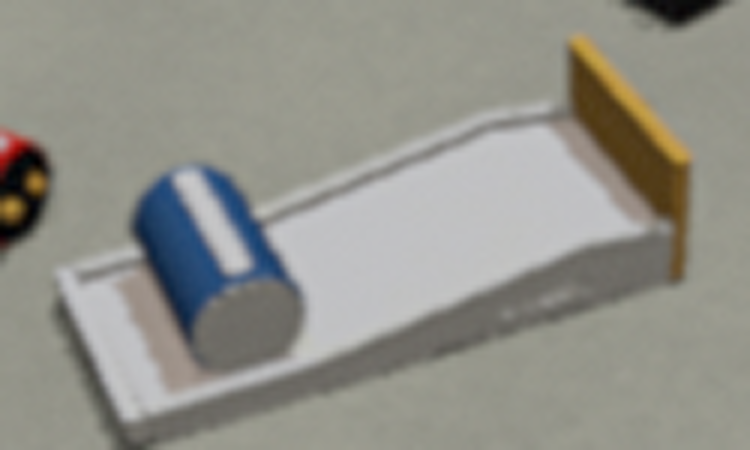

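```bash
python3 - <<'E'
from h import *
a=ld('scene0');b=ld('side0')
S=lambda x,y,z:onz(a,215+(x+.5)/7-.5,165+(y+.5)/7-.5,z)
T=lambda x,y,z:onz(b,180+(x+.5)/6-.5,175+(y+.5)/6-.5,z)
print('brass scene far-face top',S(80,313,.066),S(312,382,.066))
print('brass side top outer/inner',T(580,36,.066),T(690,158,.066),T(571,45,.066),T(678,164,.066))
print('lip outer: side',T(57,272,.018),T(128,420,.018),'scene',S(522,158,.018))
print('cap end side right: rear/bottom',T(192,335,.037),T(302,312,.037))
print('cap top line', S(305,88,.062),S(452,125,.062))
E
```

```text
brass scene far-face top [ 0.66179978 -0.09792825  0.066     ] [6.69458640e-01 2.59180415e-04 6.60000000e-02]
brass side top outer/inner [ 0.67285114 -0.00287219  0.066     ] [ 0.66589347 -0.10124389  0.066     ] [ 0.66579408 -0.0069293   0.066     ] [ 0.65944257 -0.1021997   0.066     ]
lip outer: side [0.42882231 0.01562536 0.018     ] [ 0.42201043 -0.08212568  0.018     ] scene [0.43100156 0.01962814 0.018     ]
cap end side right: rear/bottom [ 0.45608406 -0.06936359  0.037     ] [ 0.49952475 -0.07831896  0.037     ]
cap top line [ 0.47519855 -0.06989446  0.062     ] [ 0.47961653 -0.00124285  0.062     ]
```

Measured results:
- **Cradle:** yaw about -4.4°, origin about (0.564, -0.0425). Its width of 98 mm and lip-to-stop length agree with the given sizes to within about 4 mm.
- **Capacitor:** about -86 mm along the cradle.
- **Button:** about (0.517, -0.320). The two views agree to 2 mm.

I'll turn the tool to the cradle yaw, part-close the fingers so both fit between the rails, and move to behind the capacitor.

```bash
python3 -m crank '[[[0,0,0],[0,0,-0.08]],[[0,0,0],[0,0,-0.08]],[[0,0,0],[0,0,-0.08]],[[0,0,0],[0,0,-0.08]],[[-4.2,1.7,0],[0,0,0]],[[-4.2,1.7,0],[0,0,0]],[[-4.2,1.7,0],[0,0,0]],[[-4.2,1.7,0],[0,0,0]],[[-4.2,1.7,0],[0,0,0]],[[-4.2,1.7,0],[0,0,0]],[[-4.2,1.7,0],[0,0,0]]]' -0.1
python3 -m crank '[[[-4.2,1.7,0],[0,0,0]],[[-4.2,1.7,0],[0,0,0]],[[-4.2,1.7,0],[0,0,0]],[[-4.2,1.7,0],[0,0,0]],[[-4.2,1.7,0],[0,0,0]],[[-4.2,1.7,0],[0,0,0]],[[-4.2,1.7,0],[0,0,0]],[[0,0,0],[0,0,0]],[[0,0,0],[0,0,0]]]'
cat >> h.py <<'E'
YAW=np.radians(-4.37); UX=np.array([np.cos(YAW),np.sin(YAW),0]); UY=np.array([-np.sin(YAW),np.cos(YAW),0])
O=.5655*UX+.0006*UY
def tc(p): p=np.array(p); return np.array([(p-O)@UX,(p-O)@UY,p[2]])*1000
def fc(x,y,z): return O+UX*x/1000+UY*y/1000+np.array([0,0,z/1000])
def st():
    s=read_state(); print('t',s['time_s'],'cradle mm',tc(s['position']).round(1),'world',np.round(s['position'],4),'F',np.round(s['force'],1),'op',s['opening'])
    R=np.array(s['tcp_rot']); print('R',R.round(3).tolist(),'yaw err',np.degrees(np.arctan2(R[:,1]@UY,R[:,1]@UX)))
E
python3 -c "
from h import *
st(); snap('side','side1'); snap('wrist','wrist1'); snap('scene','scene1')
a=ld('side1')['pixels'][100:280,140:330];cv2.imwrite('pics/s1c.png',cv2.resize(a,None,fx=4,fy=3.2)[:,:,::-1])"
```

```text
time_s: 1.25
position: [0.3377, 0.2725, 0.2225]
tcp_rot: [[0.076, 0.997, 0.0], [0.997, -0.076, -0.0], [-0.0, 0.0, -1.0]]
force: [0.2, 0.0, 1.0]
opening: 0.551
time_s: 2.15
position: [0.4335, -0.0289, 0.2223]
tcp_rot: [[0.08, 0.997, -0.001], [0.997, -0.08, 0.001], [0.001, -0.001, -1.0]]
force: [-0.6, -0.3, -0.4]
opening: 0.55
t 2.15 cradle mm [-131.1    3.6  222.3] world [ 0.4335 -0.0289  0.2223] F [-0.6 -0.3 -0.4] op 0.550213373952614
R [[0.08, 0.997, -0.001], [0.997, -0.08, 0.001], [0.001, -0.001, -1.0]] yaw err -0.20525282515222518
```

View pics/s1c.png

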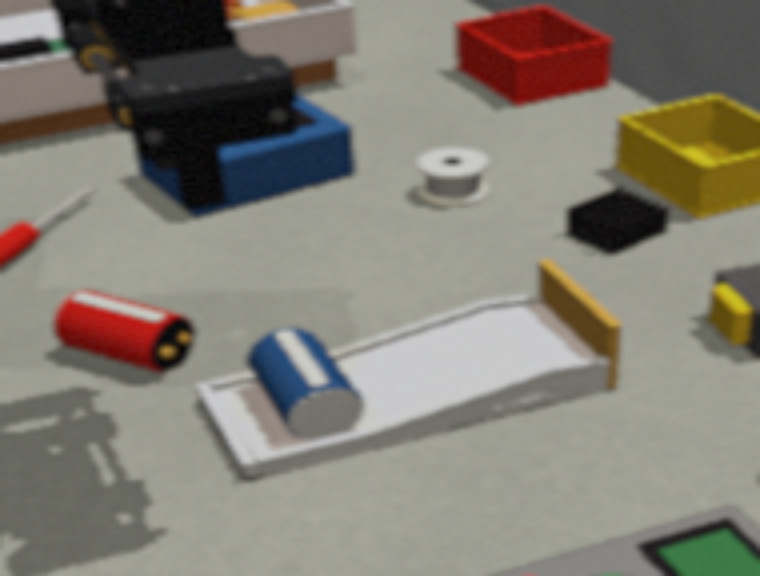

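View pics/wrist1.png

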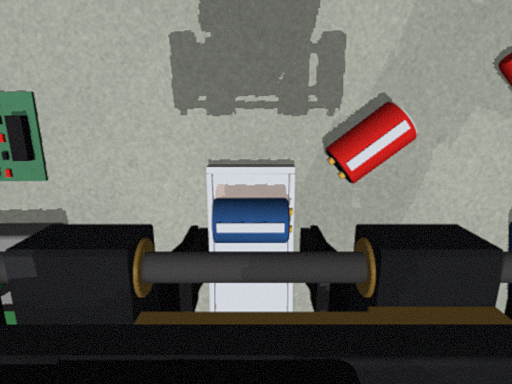

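The wrist view shows the loading floor from above: lip at row ~166, rails at cols 208–294, and the cap at rows 197–242. I'll use it to check the cradle estimate.

```bash
python3 -c "
from h import *
c=ld('wrist1')
for n,u,v,z in(('lip L',208,167,.018),('lip R',294,165.5,.018),('railL',208,215,.018),('railR',295,225,.018)):
  print(n,tc(onz(c,u,v,z)).round(1))
# cap silhouette: tangent planes at rows ; axis at height .037
o,_=ray(c,250,200)
oc=tc(o);print('cam',oc)
p=c['pixels'].astype(int);m=((p[...,2]>1.4*p[...,0])&(p[...,2]>45)).astype(np.uint8)[:300]
k,l,stt,ce=cv2.connectedComponentsWithStats(m);i=1+np.argmax(stt[1:,4]);print(stt[i])
x,y,w,h,_=stt[i]
an=[]
for v in(y-.5,y+h-.5):
  d=tc(onz(c,250,v,0.037))-oc; an.append(np.arctan2(d[0],-d[2]))
mid=np.mean(an); print('half angle',np.degrees(an), 'dist from r', 25/np.sin(abs(an[0]-an[1])/2), (oc[2]-37)/np.cos(mid)); print('cap x',oc[0]+np.tan(mid)*(oc[2]-37))
print('cap y ends (top z 62)',tc(onz(c,x-.5,220,.055)),tc(onz(c,x+w-.5,220,.055)))
p=cv2.resize(c['pixels'][150:320,190:310],None,fx=5,fy=3.5);cv2.imwrite('pics/w1c.png',p[:,:,::-1])
"
```

```text
lip L [-140.3  -46.    18. ]
lip R [-141.9   50.3   18. ]
railL [-84.  -47.9  18. ]
railR [-71.7  53.6  18. ]
cam [-199.27860215    5.11112612  384.21833403]
[ 212  199   77   44 2611]
half angle [14.61002379 22.20121446] dist from r 377.6595160991978 365.9378670745376
cap x -83.73661378745291
cap y ends (top z 62) [-90.18274249 -39.0710461   55.        ] [-90.14199058  41.67674315  55.        ]
```

View pics/w1c.png

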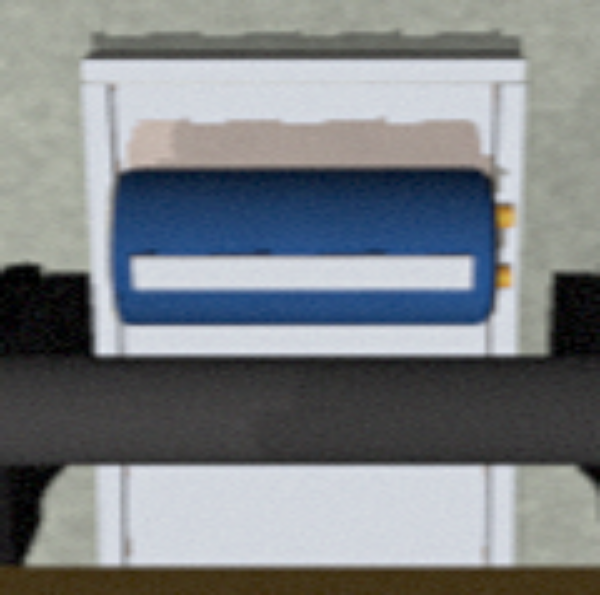

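The cradle estimate checks out: lip at -140/-142, lateral centre about +1.5 mm, cap at x≈-84. Next I centre the fingers, descend behind the cap, and stay above the lip.

```bash
python3 -m crank '[[[-0.25,0,2.5],[0,0,0]],[[0,0,3],[0,0,0]],[[0,0,3],[0,0,0]],[[0,0,3],[0,0,0]],[[0,0,2.5],[0,0,0]],[[0,0,2],[0,0,0]],[[0,0,1.7],[0,0,0]],[[0,0,1],[0,0,0]],[[0,0,0.6],[0,0,0]],[[0,0,0],[0,0,0]],[[0,0,0],[0,0,0]]]' 0
python3 -c "
from h import *
st(); snap('side','side2')
a=ld('side2')['pixels'][130:280,150:330];cv2.imwrite('pics/s2c.png',cv2.resize(a,None,fx=4,fy=4)[:,:,::-1])"
```

```text
time_s: 3.4
position: [0.4338, -0.0304, 0.03]
tcp_rot: [[0.076, 0.997, 0.001], [0.997, -0.076, -0.0], [-0.0, 0.001, -1.0]]
force: [0.4, 1.4, 0.1]
opening: 0.496
t 3.4 cradle mm [-130.7    2.2   30. ] world [ 0.4338 -0.0304  0.03  ] F [0.4 1.4 0.1] op 0.49572322961625
R [[0.076, 0.997, 0.001], [0.997, -0.076, -0.0], [-0.0, 0.001, -1.0]] yaw err 0.004848655803948658
```

View pics/s2c.png

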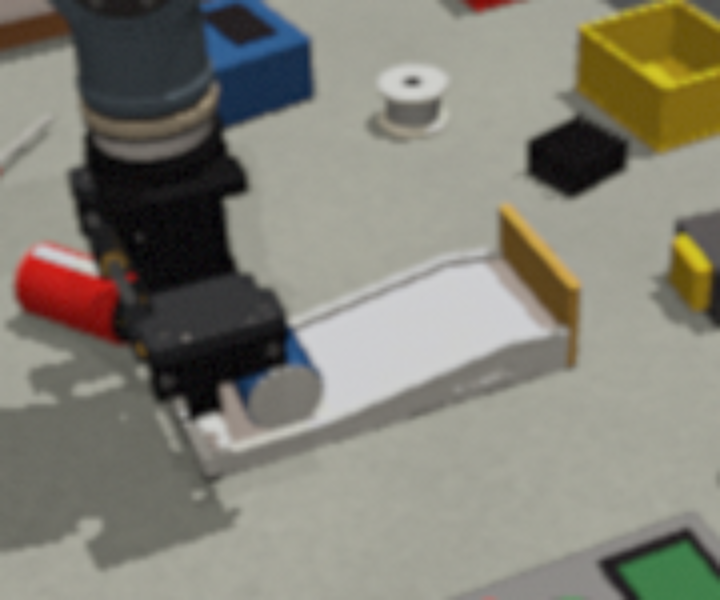

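```bash
python3 -m crank '[[[0,0.3,0],[0,0,0]],[[0,0.4,0],[0,0,0]],[[0,0.4,0],[0,0,0]],[[0,0.4,0],[0,0,0]],[[0,0.4,0],[0,0,0]],[[0,0.4,0],[0,0,0]],[[0,0.3,0],[0,0,0]],[[0,0.3,-0.05],[0,0,0]],[[0,0.3,-0.05],[0,0,0]],[[0,0.3,-0.05],[0,0,0]],[[0,0.3,-0.05],[0,0,0]]]'
python3 -c "
from h import *
st(); snap('side','side3')
a=ld('side3')['pixels'][130:280,150:330];cv2.imwrite('pics/s3c.png',cv2.resize(a,None,fx=4,fy=4)[:,:,::-1])"
```

```text
time_s: 4.55
position: [0.4709, -0.0333, 0.0315]
tcp_rot: [[0.077, 0.997, -0.001], [0.997, -0.077, 0.0], [0.0, -0.001, -1.0]]
force: [-0.5, -0.8, 1.3]
opening: 0.501
t 4.55 cradle mm [-93.4   2.1  31.5] world [ 0.4709 -0.0333  0.0315] F [-0.5 -0.8  1.3] op 0.5012333640492119
R [[0.077, 0.997, -0.001], [0.997, -0.077, 0.0], [0.0, -0.001, -1.0]] yaw err -0.02606071500393125
```

View pics/s3c.png

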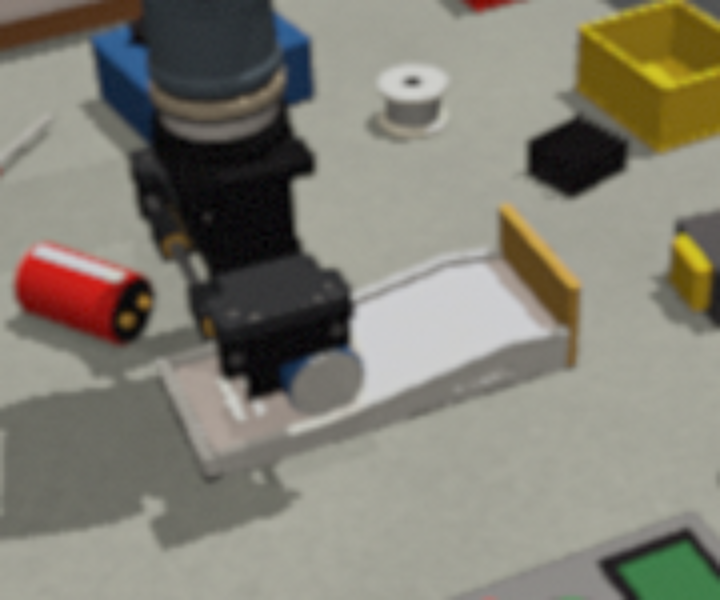

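The fingers are against the cap at the foot of the ramp (cap end at about (325,380) in the crop). I'll continue up.

```bash
python3 -m crank '[[[0,0.35,-0.05],[0,0,0]],[[0,0.35,-0.05],[0,0,0]],[[0,0.35,-0.05],[0,0,0]],[[0,0.35,-0.05],[0,0,0]],[[0,0.35,-0.05],[0,0,0]],[[0,0.35,-0.05],[0,0,0]],[[0,0.35,-0.05],[0,0,0]],[[0,0.35,-0.05],[0,0,0]],[[0,0.35,-0.05],[0,0,0]],[[0,0.35,-0.05],[0,0,0]],[[0,0.35,-0.05],[0,0,0]],[[0,0.35,-0.05],[0,0,0]]]'
python3 -c "
from h import *
st(); snap('side','side4')
a=ld('side4')['pixels'][130:280,150:330];cv2.imwrite('pics/s4c.png',cv2.resize(a,None,fx=4,fy=4)[:,:,::-1])"
```

```text
time_s: 5.8
position: [0.5135, -0.0367, 0.0376]
tcp_rot: [[0.077, 0.997, -0.0], [0.997, -0.077, 0.0], [0.0, -0.0, -1.0]]
force: [-1.1, -0.5, 0.6]
opening: 0.499
t 5.8 cradle mm [-50.7   1.9  37.6] world [ 0.5135 -0.0367  0.0376] F [-1.1 -0.5  0.6] op 0.4991869304972607
R [[0.077, 0.997, -0.0], [0.997, -0.077, 0.0], [0.0, -0.0, -1.0]] yaw err -0.031637511585155986
```

View pics/s4c.png

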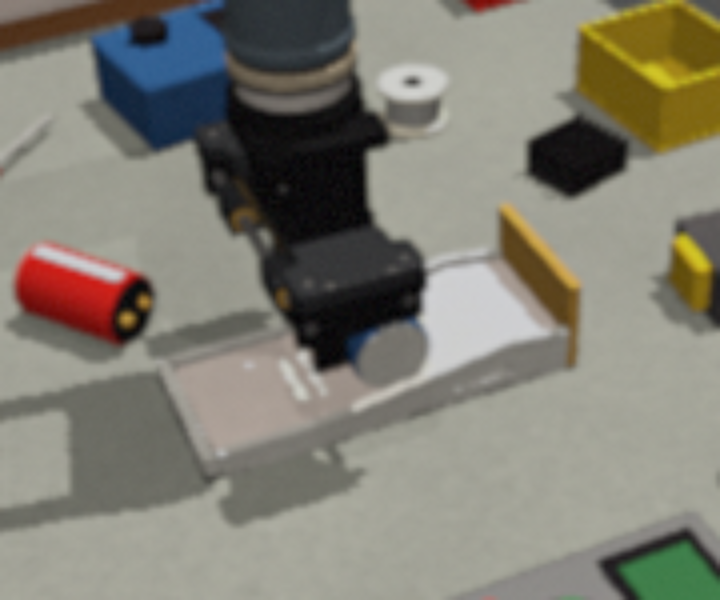

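The cap is halfway up the ramp with the fingers right behind it. Continuing.

```bash
python3 -m crank '[[[0,0.35,-0.05],[0,0,0]],[[0,0.35,-0.05],[0,0,0]],[[0,0.35,-0.05],[0,0,0]],[[0,0.35,-0.05],[0,0,0]],[[0,0.35,-0.05],[0,0,0]],[[0,0.35,-0.05],[0,0,0]],[[0,0.35,-0.05],[0,0,0]],[[0,0.35,-0.05],[0,0,0]],[[0,0.35,-0.05],[0,0,0]],[[0,0.35,-0.05],[0,0,0]],[[0,0.35,-0.05],[0,0,0]],[[0,0.35,-0.05],[0,0,0]]]'
python3 -m crank '[[[0,0.35,-0.05],[0,0,0]],[[0,0.35,-0.05],[0,0,0]],[[0,0.35,-0.05],[0,0,0]],[[0,0.35,-0.05],[0,0,0]],[[0,0.3,-0.05],[0,0,0]],[[0,0.3,0],[0,0,0]],[[0,0.25,0],[0,0,0]],[[0,0.25,0],[0,0,0]],[[0,0.2,0],[0,0,0]]]'
python3 -c "
from h import *
st(); snap('side','side5')
a=ld('side5')['pixels'][130:280,150:330];cv2.imwrite('pics/s5c.png',cv2.resize(a,None,fx=4,fy=4)[:,:,::-1])"
```

```text
time_s: 7.05
position: [0.5554, -0.04, 0.0436]
tcp_rot: [[0.077, 0.997, -0.0], [0.997, -0.077, 0.0], [0.0, -0.0, -1.0]]
force: [-1.5, -0.2, 1.1]
opening: 0.5
time_s: 7.95
position: [0.5822, -0.042, 0.046]
tcp_rot: [[0.077, 0.997, -0.0], [0.997, -0.077, 0.0], [0.0, -0.0, -1.0]]
force: [-1.1, -0.1, 1.1]
opening: 0.498
t 7.95 cradle mm [18.2  1.9 46. ] world [ 0.5822 -0.042   0.046 ] F [-1.1 -0.1  1.1] op 0.49825063271525366
R [[0.077, 0.997, -0.0], [0.997, -0.077, 0.0], [0.0, -0.0, -1.0]] yaw err -0.03284328327334966
```

View pics/s5c.png

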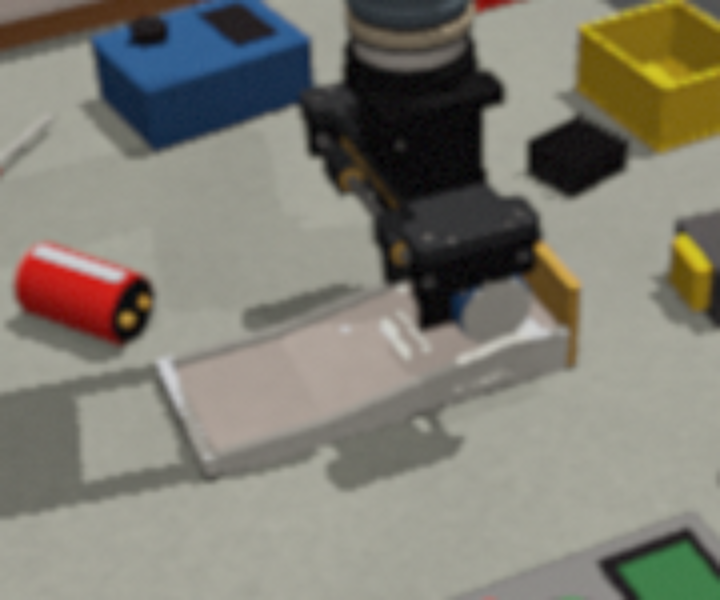

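```bash
python3 -m crank '[[[0,0.15,0],[0,0,0]],[[0,0.15,0],[0,0,0]],[[0,0.15,0],[0,0,0]],[[0,0.15,0],[0,0,0]],[[0,0.15,0],[0,0,0]],[[0,0.15,0],[0,0,0]],[[0,0.15,0],[0,0,0]],[[0,0.15,0],[0,0,0]],[[0,0.15,0],[0,0,0]],[[0,0.15,0],[0,0,0]],[[0,0.15,0],[0,0,0]],[[0,0.15,0],[0,0,0]]]'
python3 -c "
from h import *
st(); snap('side','side6')
a=ld('side6')['pixels'][130:280,150:330];cv2.imwrite('pics/s6c.png',cv2.resize(a,None,fx=4,fy=4)[:,:,::-1])"
```

```text
time_s: 9.2
position: [0.6001, -0.0434, 0.0461]
tcp_rot: [[0.077, 0.997, -0.0], [0.997, -0.077, 0.0], [0.0, -0.0, -1.0]]
force: [0.1, -0.4, -0.2]
opening: 0.499
t 9.2 cradle mm [36.2  1.8 46.1] world [ 0.6001 -0.0434  0.0461] F [ 0.1 -0.4 -0.2] op 0.49919010090840626
R [[0.077, 0.997, -0.0], [0.997, -0.077, 0.0], [0.0, -0.0, -1.0]] yaw err -0.028469418273625736
```

View pics/s6c.png

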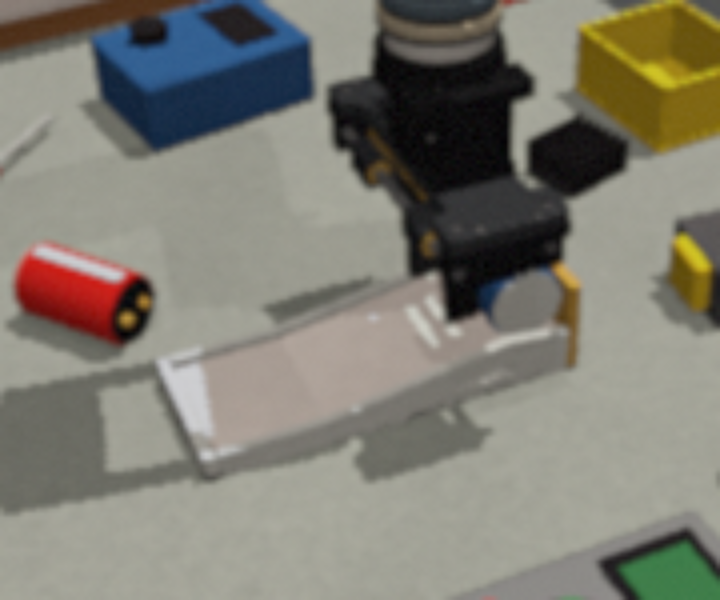

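The force dropped to zero and the cap end is at the brass stop. I'll back off, raise and check.

```bash
python3 -m crank '[[[0,-0.3,0],[0,0,0]],[[0,-0.6,0],[0,0,0]],[[0,-0.6,-0.5],[0,0,0]],[[0,-0.5,-2],[0,0,0]],[[0,0,-3],[0,0,0]],[[0,-2,-4],[0,0,0]],[[0,-3,-4],[0,0,0]],[[0,-3,-3],[0,0,0]],[[0,0,0],[0,0,0]]]'
python3 -c "
from h import *
st()
for n in('side','scene','wrist'): snap(n,n+'7')
A=cv2.resize(ld('side7')['pixels'][160:260,180:310],None,fx=3,fy=3)
B=cv2.resize(ld('scene7')['pixels'][165:245,205:300],None,fx=4,fy=3.75)
cv2.imwrite('pics/c7.png',np.hstack([A,B])[:,:,::-1])"
```

```text
time_s: 10.15
position: [0.4977, -0.0351, 0.2148]
tcp_rot: [[0.077, 0.997, 0.003], [0.997, -0.077, -0.001], [-0.001, 0.003, -1.0]]
force: [0.7, -0.5, -0.7]
opening: 0.501
t 10.15 cradle mm [-66.6   2.3 214.8] world [ 0.4977 -0.0351  0.2148] F [ 0.7 -0.5 -0.7] op 0.5010801779211081
R [[0.077, 0.997, 0.003], [0.997, -0.077, -0.001], [-0.001, 0.003, -1.0]] yaw err -0.025983155035407123
```

View pics/c7.png

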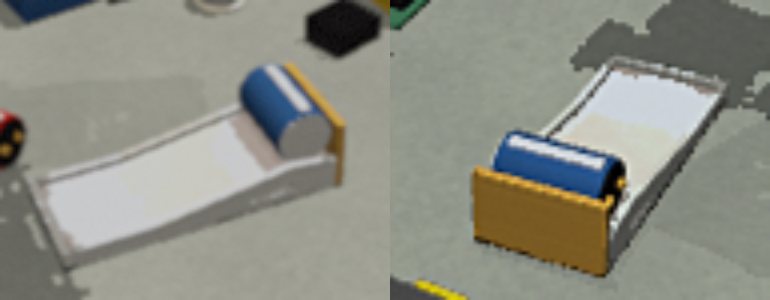

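View pics/wrist7.png

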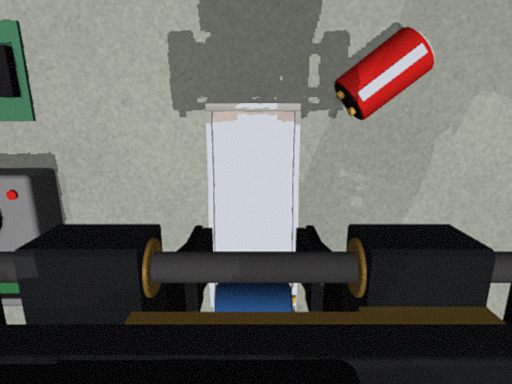

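The cap lies square against the brass stop in both views. Next I shut the fingers and move over the green button.

```bash
python3 -m crank '[[[-3,0.4,0],[0,0,0]],[[-4,0.6,0],[0,0,0]],[[-4.3,0.6,0],[0,0,0]],[[-4,0.6,0],[0,0,0]],[[-4,0.6,0],[0,0,0]],[[-4,0.6,0],[0,0,0]],[[-3,0.5,0],[0,0,0]],[[-2,0.2,0],[0,0,0]],[[0,0,2],[0,0,0]],[[0,0,3],[0,0,0]],[[0,0,2],[0,0,0]],[[0,0,0],[0,0,0]]]' 1
python3 -c "
from h import *
st()
for n in('side','scene','wrist'): snap(n,n+'8')
A=cv2.resize(ld('side8')['pixels'][170:340,220:370],None,fx=2.6,fy=3)
B=cv2.resize(ld('scene8')['pixels'][100:220,130:230],None,fx=4,fy=4.25)
cv2.imwrite('pics/c8.png',np.hstack([A,B])[:,:,::-1])"
```

```text
time_s: 11.5
position: [0.5174, -0.3187, 0.1366]
tcp_rot: [[0.076, 0.997, -0.007], [0.997, -0.076, 0.007], [0.006, -0.007, -1.0]]
force: [0.2, 0.4, 0.5]
opening: 0.004
t 11.5 cradle mm [ -25.3 -279.   136.6] world [ 0.5174 -0.3187  0.1366] F [0.2 0.4 0.5] op 0.0043879587249839565
R [[0.076, 0.997, -0.007], [0.997, -0.076, 0.007], [0.006, -0.007, -1.0]] yaw err -0.012028028882470563
```

View pics/c8.png

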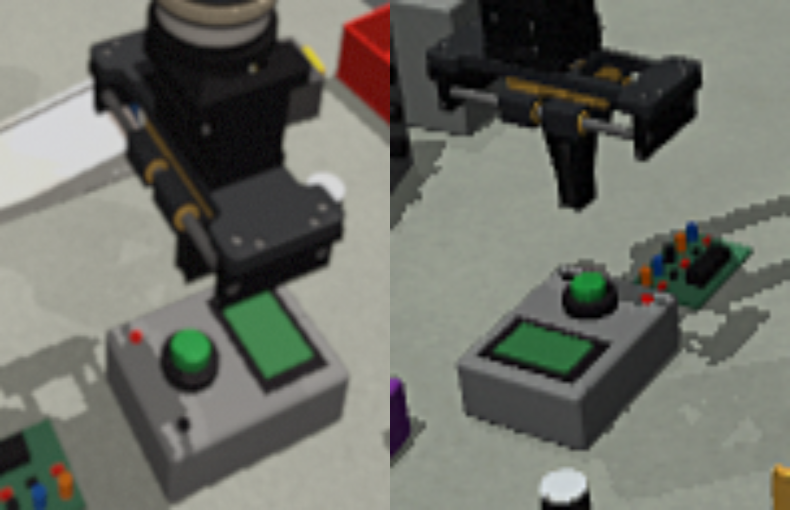

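View pics/wrist8.png

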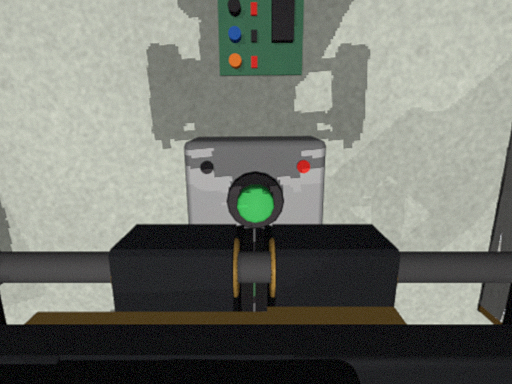

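```bash
python3 -c "
from h import *
for f in('wrist8','side8','scene8'):
  c=ld(f);p=c['pixels'].astype(int)
  m=((p[...,1]>1.8*p[...,0])&(p[...,1]>1.8*p[...,2])&(p[...,1]>90)).astype(np.uint8)
  k,l,s,ce=cv2.connectedComponentsWithStats(m)
  for i in range(1,k):
    if s[i,4]>20: print(f,s[i],onz(c,*ce[i],.066).round(4))
"
```

```text
wrist8 [ 237  188   37   35 1002] [ 0.5184 -0.319   0.066 ]
side8 [286 280  15  12 137] [ 0.519 -0.319  0.066]
side8 [412 294  17  12 151] [ 0.6996 -0.4557  0.066 ]
scene8 [175 164   9   6  38] [ 0.5127 -0.3223  0.066 ]
scene8 [103 186   9   6  42] [ 0.6948 -0.4589  0.066 ]
scene8 [ 82 201  27  10  64] [ 0.7675 -0.4383  0.066 ]
scene8 [ 90 207  12   6  21] [ 0.7872 -0.4258  0.066 ]
```

The fingers are over the button to within 1 mm. Descend to just above it.

```bash
python3 -m crank '[[[0,0,1],[0,0,0]],[[0,0,1.5],[0,0,0]],[[0,0,1.5],[0,0,0]],[[0,0,1],[0,0,0]],[[0,0,0.7],[0,0,0]],[[0,0,0],[0,0,0]],[[0,0,0],[0,0,0]]]'
```

```text
time_s: 12.35
position: [0.5198, -0.3213, 0.0844]
tcp_rot: [[0.077, 0.997, 0.001], [0.997, -0.077, -0.001], [-0.0, 0.001, -1.0]]
force: [-0.6, -0.1, -0.2]
opening: 0.006
```

```bash
python3 -m crank '[[[0.2,-0.15,0.5],[0,0,0]],[[0,0,0.5],[0,0,0]],[[0,0,0.4],[0,0,0]],[[0,0,0.3],[0,0,0]],[[0,0,0.2],[0,0,0]],[[0,0,0.2],[0,0,0]],[[0,0,0.1],[0,0,0]],[[0,0,0],[0,0,0]]]'
```

```text
time_s: 13.15
position: [0.5182, -0.3188, 0.0661]
tcp_rot: [[0.076, 0.997, 0.0], [0.997, -0.076, -0.001], [-0.001, 0.0, -1.0]]
force: [-4.4, 3.5, 24.5]
opening: 0.007
```

24 N at z=66 mm is more than expected, so I'll look before pressing further.

```bash
python3 -c "
from h import *
st();print(read_state()['moment'])
for n in('side','scene','wrist'): snap(n,n+'9')
A=cv2.resize(ld('side9')['pixels'][240:320,250:350],None,fx=4,fy=5)
B=cv2.resize(ld('scene9')['pixels'][130:210,150:210],None,fx=6,fy=5)
cv2.imwrite('pics/c9.png',np.hstack([A,B])[:,:,::-1])"
```

```text
t 13.15 cradle mm [ -24.5 -279.    66.1] world [ 0.5182 -0.3188  0.0661] F [-4.4  3.5 24.5] op 0.006554712138426948
R [[0.076, 0.997, 0.0], [0.997, -0.076, -0.001], [-0.001, 0.0, -1.0]] yaw err -0.004234074730845792
[ 0.86687415  1.00852294 -0.00975547]
```

View pics/c9.png

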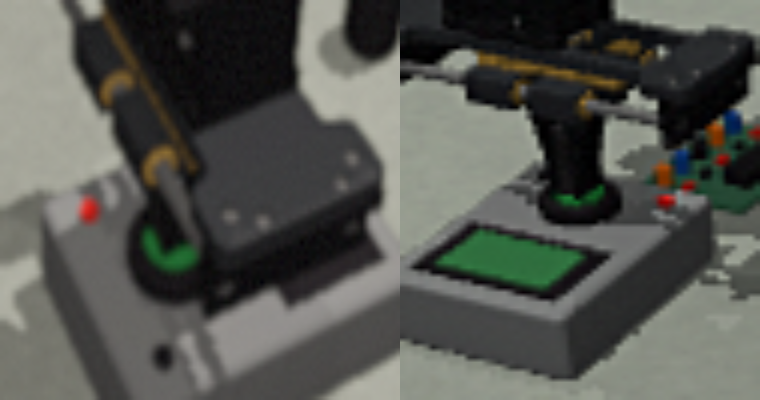

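View pics/wrist9.png

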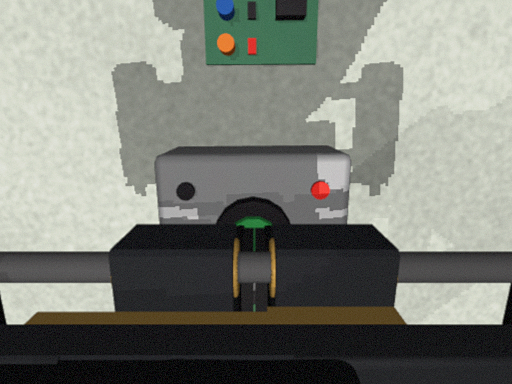

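The button looks already down near its bezel (scene crop, green at (590,190)). I'll hold for a few rows to see whether force and height settle.

```bash
python3 -m crank '[[[0,0,0],[0,0,0]],[[0,0,0],[0,0,0]],[[0,0,0],[0,0,0]]]'; python3 -c "
from h import *
for f in('scene8','scene9'):
  c=ld(f); p=c['pixels'][155:180,165:195]; print(f); 
  q=p.astype(int); m=(q[...,1]>1.5*q[...,0])&(q[...,1]>1.3*q[...,2])&(q[...,1]>50)
  print('\n'.join(''.join('#' if a else ('.' if b.sum()<150 else ' ') for a,b in zip(r,s)) for r,s in zip(m,q)))
c=ld('scene9')
for z in(.062,.068): print(proj(c,[.518,-.319,z]))
"
```

```text
time_s: 13.6
position: [0.5182, -0.3188, 0.0661]
tcp_rot: [[0.076, 0.997, 0.001], [0.997, -0.076, -0.001], [-0.001, 0.001, -1.0]]
force: [-6.1, 5.5, 24.5]
opening: 0.006
scene8
                              
                              
                              
                              
                              
                              
                              
                              
                              
        ..   #####            
        ...########        .  
          #########..     #.  
         .#########..         
         .########....        
        ...#######....        
        ....#####.....        
        ..............        
        ..............        
         ............         
          ........            
                              
#...                          
####....                      
########...                  .
############...             ..
scene9
        ...........         ..
        ...........          .
        ...........          .
        ...........          .
         ..........          .
         .........            
         .........            
         .........            
         ..........           
        ...........           
        ...........        .  
          ...........     #.  
         .........#..         
        .........##...        
        ...###..##....        
        ....######....      . 
        ......#.......       .
         .............        
         ............         
          ........ .          
                              
#...                          
####....                      
########...                  .
############...             ..
[179.10446385 168.43329117]
[178.9275336  166.81989621]
```

Force is static, which means a hard stop. I'll retreat in 1 mm steps to read the force–height curve: the button spring should show about 0.8 N/mm over its 6 mm.

```bash
for i in 1 2 3 4 5 6; do python3 -m crank '[[[0,0,-0.15],[0,0,0]],[[0,0,0],[0,0,0]]]' | grep -E 'posi|force'; done
```

```text
position: [0.5181, -0.3188, 0.0662]
force: [-3.5, 3.2, 17.0]
position: [0.5181, -0.3188, 0.0663]
force: [-1.3, 1.7, 8.7]
position: [0.5181, -0.3188, 0.0671]
force: [-1.2, 1.1, 4.4]
position: [0.5181, -0.3188, 0.0682]
force: [-1.7, 1.5, 3.2]
position: [0.5181, -0.3188, 0.0695]
force: [0.0, 1.3, 3.0]
position: [0.5181, -0.3189, 0.071]
force: [-0.8, 2.1, 1.6]
```

The curve shows a hard stop at 66.2 mm and then a soft spring, so the button was fully down and the tip reading is about 4 mm high. I'll release, clear and verify.

```bash
for i in 1 2; do python3 -m crank '[[[0,0,-0.1],[0,0,0]],[[0,0,0],[0,0,0]]]' | grep -E 'posi|force'; done
python3 -m crank '[[[0,0,-1],[0,0,0]],[[0,0,-3],[0,0,0]],[[0,0,-4],[0,0,0]],[[0,0,-4],[0,0,0]],[[0,-2,0],[0,0,0]],[[0,-3,0],[0,0,0]],[[0,-2,0],[0,0,0]],[[0,0,0],[0,0,0]],[[0,0,0],[0,0,0]],[[0,0,0],[0,0,0]]]'
python3 -c "
from h import *
st()
for n in('side','scene','wrist'): snap(n,n+'10')
c=ld('scene10');q=c['pixels'][155:180,165:195].astype(int); m=(q[...,1]>1.5*q[...,0])&(q[...,1]>1.3*q[...,2])&(q[...,1]>50)
print('\n'.join(''.join('#' if a else ' ' for a in r) for r in m[8:18]))
A=cv2.resize(ld('side10')['pixels'][150:340,170:360],None,fx=2.1,fy=2.5)
B=cv2.resize(c['pixels'][150:250,140:300],None,fx=2.3,fy=4.75)
cv2.imwrite('pics/c10.png',np.hstack([A,B])[:,:,::-1])"
```

```text
position: [0.5181, -0.3189, 0.072]
force: [-0.1, 0.5, 1.0]
position: [0.5183, -0.3194, 0.073]
force: [-0.3, 0.2, -0.2]
time_s: 16.2
position: [0.4495, -0.3143, 0.1935]
tcp_rot: [[0.077, 0.997, 0.002], [0.997, -0.077, -0.001], [-0.001, 0.002, -1.0]]
force: [0.0, -0.1, -0.1]
opening: 0.007
t 16.2 cradle mm [ -93.4 -279.7  193.5] world [ 0.4495 -0.3143  0.1935] F [ 0.  -0.1 -0.1] op 0.006531659617722377
R [[0.077, 0.997, 0.002], [0.997, -0.077, -0.001], [-0.001, 0.002, -1.0]] yaw err -0.021573607896045014
                              
             #####            
           #######            
          #########       #   
          #########           
          ########            
           #######            
            #####
```

View pics/c10.png

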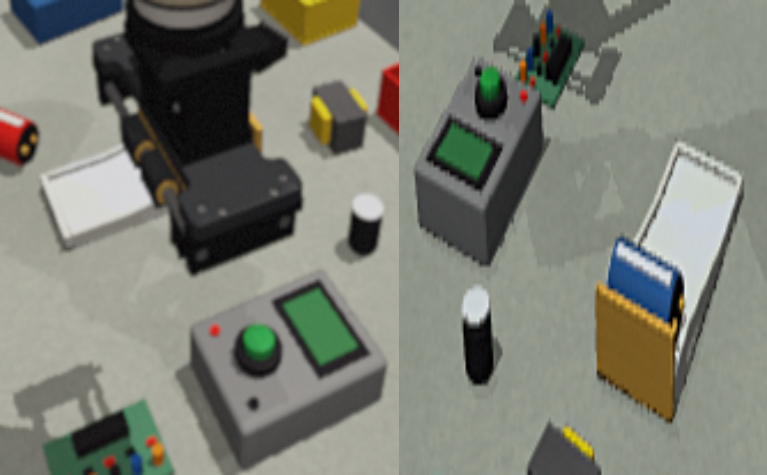

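Contact was lost at 72–73 mm with the stop at 66.2 mm, which is the full 6 mm of travel. The button is up again, the cap is still seated, and the arm is clear.

```bash
python3 -c "
from rig import bot
print(bot.hand_in())"
```

```text
the job is handed in; nothing more can be done
None
```

I pushed the capacitor up the ramp and into the seat, then pressed and released the green button, and handed the job in at about 16.4 s of the 48 s allowed. No verdict was reported.

- **Capacitor:** I pushed it slowly (15–40 mm/s) with both fingers behind it. The push force fell to zero just past the crest, and the side and scene views showed it lying square against the brass stop. I judged this by eye and did not measure its distance from the seat point.
- **Button:** It hit a hard stop at about 24 N. The springy travel ran from 66.2 mm to between 72 and 73 mm, which is about 6 mm, and it is up again in the last picture.
- **Disagreement:** the stop read about 4 mm higher than the 62 mm the given sizes imply. I put this down to an offset in the height reading, because the travel matched.
- **Other things on the bench:** nothing visible in the last pictures appeared disturbed, and the arm was clear with no force on it. I did not measure the bystanders' positions.

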